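# Pick the retaining ring of a window cell out of its groove

## Robot

A 6-joint arm with a two-finger parallel gripper is mounted at the origin on a cart in front of the work surface, level with it; the furniture and walls round the work are solid. World frame = base frame: x ahead of the robot, y to its left, z up, the work surface at z = 0. Lengths are in m, angles in rad, forces in N, time in s.
With the tool pointing down it reaches from about 0.325 to 0.775 m from the base axis. Payload 9.3 kg.
Tool frame: the origin (TCP) lies between the finger pads; the fingertips stand 25 mm ahead of it and the grasp point (between the pads) lies 6 mm ahead of it; z points along the fingers, y is the line along which they close (so a half turn about z gives the same grasp; the last joint's range is limited). The gripper opens to 85 mm and grips with 20 to 120 N. Pads are 22 mm wide; open, the fingers measure 114 mm over their backs; the gripper's body (76 mm by 85 mm) begins 54 mm behind the grasp point. The pads swing forward as they close: fully open they stand 13 mm farther back than shut.
Start: joints at [-1.315, 0.259, 0.021, 1.334, 0, 1.418], TCP at [0.219, -0.505, 0.256] pointing down, gripper open.
Joint ranges: [-3.04, 3.04], [-0.91, 1.82], [-1.04, 1.36], [-1.92, 1.95], [-1.52, 1.45], [-3.14, 3.14]. Speed limits (rad/s): [2.22, 2.22, 2.79, 3.14, 3.14, 3.14].

## Interface

Orientations are given as a unit quaternion [w, x, y, z].
In Python, from workcell import env gives the robot as it stands.
- The arm moves only by the shell command python3 -m crank 'ROWS' [FORCE]. ROWS is JSON, a list of rows, each an object of numbers: "gripper": the closure in counts, from 0 (fully open) to 255 (shut); "tx", "ty", "tz": the shift along the tool's x, y, z in units of 40 mm (1.0 is 40 mm); "roll": the turn about the tool's z in units of 5 degrees (1.0 is 5 degrees). A call has 1 to 20 rows; each row shifts and turns the commanded pose from where the row before left it, along the tool's axes as they then stand; what a row does not reach is not made up. A row lasts 1/8 s, in which the tool goes at most 62.5 mm and 10.7 degrees, less where a joint would pass 70% of its speed; a pose out of reach is approached as far as the arm can. A call is refused whole if a number of a shift passes 1 or a number of a turn 1, either way. A call with a gripper value outside its range is refused whole. The fingers move at their own pace and stop on an object; FORCE is the grip in N (left out, the last holds). Time passes only in rows, so rows that do not move let the fingers close. It gives the time, the measured TCP pose, the force, the opening and the grip force at its end, in the units of the state.
- env.get_state(): the state, without advancing time (a new reading comes with each control period).
- env.get_image(name): name is "side" or "top"; returns a dict with "image" (420x560x3 uint8, red, green, blue), "camera_matrix" (3x3 intrinsics, pixels), "k1" (the pictures are not rectified: a ray, as slopes to the right and down, at radius r is drawn at 1 + k1 r^2 times it, then the intrinsics apply), "extrinsics" (4x4, takes a point from camera to world coordinates). Camera axes: x right, y up, looking along -z (the intrinsics and any distortion apply to the point x, -y, -z); pixel columns grow to the right and rows downward; lengths in m; the calibration is good to about 2 mm. A picture is of the moment at which its call begins. There is no depth.
- env.job_done(): hands the job in; it is judged then, once.
The state is a dict: "time_s": time; "joint_pos": joint angles; "qd": joint speeds; "effort": joint torques, N m; "eef_pos": TCP position; "orientation": TCP orientation; "contact_force": force on the tool from outside, world axes, zero at the start; "wrist_torque": the same for the moment, N m; "gripper_width": opening from 0.0 (shut) to 1.0 (fully open); "grip_force": force on a finger pad.
Only numpy, scipy, OpenCV 4.12 (cv2) and the standard library are available. Lean on these libraries where they do the work, as an engineer would, in place of code of your own. Each camera call takes 0.05 s, during which the arm holds its last target. There are 200 camera calls.

## Task

The glass window of the round cell is to be changed: take the red-handled pick out of its forked stand, slide its toe under one end of the split ring and lift until both ring ends have sprung out of the front claws and rest on top of them, the back of the ring staying hinged in the rear claws. The reach of the pick is not known, so feel for the glass with the toe and press on it only gently; never touch the ring with the fingers. Then hang the pick back upright in its stand, let go, and leave the other things alone.

Things in the scene. Friction and masses are not known exactly. Their poses are not given: they have to be found in the camera images.
- cell: Fixed round metal window cell, flange 104 mm, wall 86 mm outside, 70 mm inside, 38 mm high. Origin: centre of its underside, z up. Four 10 mm wide claws hold the ring: two rear ones 40 degrees either side of its +x, hooked round it as hinges; two front ones at 110 degrees, 47 mm high, with brass noses over the wire, top at 39 mm. They reach in to 20 mm from the axis. The front (-x) is free.
- window: Green glass window, 66 mm across, inside the cell. Origin: centre of its upper face, 26 mm above the cell's underside and 4.8 mm below the wire of the seated ring. It lies on a stiff gasket that yields about 1 mm for 10 N; more than 10 N would break it.
- ring: Split retaining ring of 4 mm round steel wire, 58 mm outside, springy, open over 40 degrees at its own -x. Origin: ring centre at mid-wire, seated 32.8 mm above the cell's underside; z up. Lifting one end takes 4 to 10 N at first (over 20 N bends it); lifted 12 to 15 mm, both ends spring past the front noses and stay about 11 mm up (if one stays low, lift it too), the back hinged in its claws.
- ring_end_left (a point): Mid-wire at the ring's end at +157 degrees from the ring's +x, 27 mm from its centre (the wire ends at 160). From 140 to 150 degrees the wire is clear of the claws: here the toe goes under, from inside the ring and pointing outward; there is room to the wall at 35 mm from the axis.
- ring_end_right (a point): The same at the ring's other end, -157 degrees from the ring's +x (toe under the wire at -140 to -150 degrees).
- pick: Hook pick hanging upright in the stand. Origin: underside centre of its steel collar (32 mm across, 5 thick). Red handle 20 mm along x, 16 along y, 4 to 60 mm above the origin; grasp the 16 mm. Below, a 6 mm shank on the axis with a toe, a 3 mm pin to the pick's -x, 15.5 mm from axis to tip, its underside 55 to 75 mm below the origin: set firmly, differs each time, not measured.
- stand: Fixed grey forked stand, base 85 x 70 mm. Two arms along its x, 17 mm apart inside, their top at 98 mm, open to its -x, closed by a post 26 mm behind the origin. Origin: under the middle of the slot, at the underside of the base, z up. The pick hangs with its collar on both arms, its origin 98 mm straight above the stand's origin, its toe pointing to the stand's -x.
- bottle: White plastic bottle with blue cap, 66 mm across, 118 mm high, standing behind the work. Origin: centre of its underside. A bystander.
- timer: White timer, 62 x 58 x 18 mm, lying in front of the work. Origin: centre of its underside. A bystander.

How it is judged:
On the way, in this order (a step that is already met when the one before it is completed fails the run):
1. the pick is lifted out of its stand (z of pick in the frame of stand above 0.131 m), for 0.1 s.
2. the pick lifts one end of the ring until both ends are out of the front claws (z of each of ring_end_left, ring_end_right in the frame of cell above 0.0395 m), for 0.2 s.
At the end, for the whole second after the job is handed in: Both ring ends over 39.5 mm above the cell's underside (seated 32.8), the ring at rest within 8 mm of the cell's axis, tilt under 0.45 rad; the pick hangs at rest on the stand's arms within 10 mm of its place, collar on the arms to 3 mm, tilt under 0.08 rad (all of step 2 and horizontal distance between ring and cell below 0.008 m and angle between ring's own z axis and vertical below 0.45 rad and linear speed of each of ring, pick below 0.02 m/s and horizontal distance between pick and stand below 0.01 m and z of pick in the frame of stand between 0.095 and 0.101 m and angle between pick's own z axis and vertical below 0.08 rad); the robot touches nothing.
It fails at once if the pick presses the glass window with more than 10 N (contact force between pick and window above 10 N).
It fails at once if the pick forces the ring with more than 20 N (contact force between pick and ring above 20 N).
It fails at once if the fingers touch the ring (contact force between the fingers and ring above 0.5 N).
It fails at once if the bottle is moved more than 30 mm (distance of bottle from where it was at the start of the episode above 0.03 m).
It fails at once if the timer is moved more than 30 mm (distance of timer from where it was at the start of the episode above 0.03 m).
It also fails if it takes over 45 s, if anything falls off the work surface, if the arm or the gripper's body presses on something with over 40 N, if the wrist force passes 120 N, or if a joint passes its speed limit or range.

## Working session

There is one attempt and no reset: what is moved stays moved. The work goes in short steps, Python scripts to look and compute and a shell command to move; the robot and the scene stay as the last step left them, time stands still between calls to the robot, and variables do not carry over. Pictures are saved under pics/ and viewed, at most 10 in all, crops included, and the job is handed in when it is done.

```bash
ls; mkdir -p pics
python3 - <<'E'
from workcell import env
import cv2, numpy as np, json
s=env.get_state(); print(s)
for n in("side","top"):
    d=env.get_image(n); cv2.imwrite(f"pics/{n}0.png",d["image"][:,:,::-1])
    print(n,d["camera_matrix"],d["k1"],np.round(d["extrinsics"],4).tolist())
E
```

```text
pics
{'time_s': 0.0, 'joint_pos': array([-1.31460075e+00,  2.59181343e-01,  2.07499174e-02,  1.33373242e+00,
       -2.97354429e-06,  1.41822012e+00]), 'qd': array([-0.00178749,  0.00065274,  0.00074438,  0.00059725, -0.0010381 ,
        0.00015911]), 'effort': array([-4.27930318e-04, -5.55639803e+01,  3.44527280e+01,  1.37053494e-02,
       -2.21804789e-04, -2.32303853e-05]), 'eef_pos': array([ 0.21855421, -0.50442203,  0.2556674 ]), 'orientation': array([-6.82763803e-04,  9.79185583e-01,  2.02965826e-01, -3.68942344e-05]), 'contact_force': array([ 0.95234257,  0.36787737, -0.35904592]), 'wrist_torque': array([-0.02720402,  0.08776616, -0.00572166]), 'grip_force': 0.0, 'gripper_width': 1.002251387808802}
side [[400.54280261   0.         272.28366064]
 [  0.         400.54280261 206.46893373]
 [  0.           0.           1.        ]] 0.012154778217316545 [[-0.9998, -0.0157, 0.0133, 0.5387], [0.0189, -0.4464, 0.8946, 0.6101], [-0.0081, 0.8947, 0.4466, 0.4535], [0.0, 0.0, 0.0, 1.0]]
top [[545.52650682   0.         284.6953676 ]
 [  0.         545.52650682 211.8828164 ]
 [  0.           0.           1.        ]] -0.20427380184716196 [[0.0059, 0.9722, -0.2341, 0.3265], [-1.0, 0.006, -0.0004, -0.1659], [0.001, 0.2341, 0.9722, 0.91], [0.0, 0.0, 0.0, 1.0]]
```

View pics/side0.png

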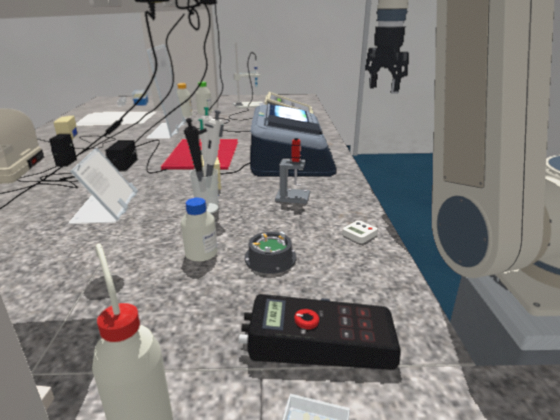

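View pics/top0.png

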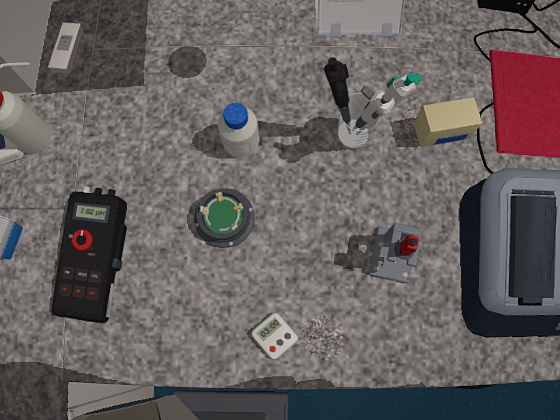

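The top view shows the cell at about (222,216), the stand at about (395,255) with the red handle at (409,244), the timer at (274,336) and the bottle at (238,130). In the side view the cell is at about (270,250) and the pick at (296,150). I'll crop both views closer.

Run:
```python
import cv2, numpy as np
t=cv2.imread("pics/top0.png"); s=cv2.imread("pics/side0.png")
a=cv2.resize(t[180:255,180:265],None,fx=4.7,fy=4.7,interpolation=3)[:300,:400]
a=cv2.resize(t[180:255,180:280],(400,300),interpolation=2)
b=cv2.resize(t[212:287,330:430],(400,300),interpolation=2)
c=cv2.resize(s[220:280,230:310],(400,300),interpolation=2)
d=cv2.resize(s[132:213,250:358],(400,300),interpolation=2)
cv2.imwrite("pics/c1.png",np.vstack([np.hstack([a,b]),np.hstack([c,d])]))
```

```text
(no output)
```

View pics/c1.png

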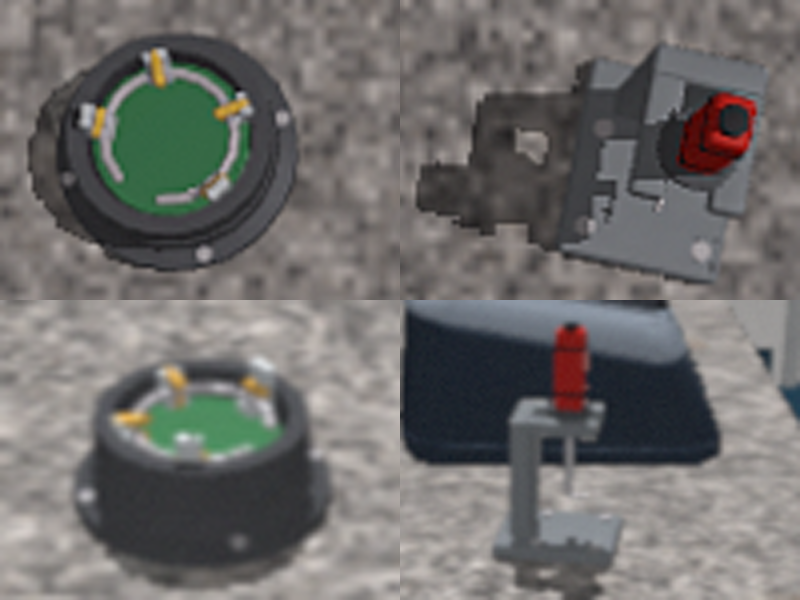

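The crops show the ring's gap at the lower left: its ends are at about top-view pixels (210,225) and (219,230), so cell +x lies near -30° yaw. The stand's slot opens towards world -x, and the lower tip of the shank is at about (296,184) in the side view. Next I'll measure these.

```bash
cat > h.py <<'E'
import numpy as np, cv2
from workcell import env
def grab(n):
    return env.get_image(n)
def dist(d): return np.array([d["k1"],0,0,0,0.])
def proj(d,P):
    E=np.linalg.inv(d["extrinsics"]); P=np.atleast_2d(P)
    p=P@E[:3,:3].T+E[:3,3]; s=np.c_[p[:,0]/-p[:,2],-p[:,1]/-p[:,2]]
    s=s*(1+d["k1"]*(s**2).sum(1,keepdims=True)); K=d["camera_matrix"]
    return np.c_[s[:,0]*K[0,0]+K[0,2],s[:,1]*K[1,1]+K[1,2]]
def ray(d,uv):
    s=cv2.undistortPoints(np.float64(uv).reshape(-1,1,2),d["camera_matrix"],dist(d)).reshape(-1,2)
    E=np.array(d["extrinsics"]); v=np.c_[s[:,0],-s[:,1],-np.ones(len(s))]@E[:3,:3].T
    return E[:3,3],v
def plane(d,uv,z):
    o,v=ray(d,uv); return o+v*((z-o[2])/v[:,2])[:,None]
def tri(ds,uvs):
    A=0;b=0
    for d,uv in zip(ds,uvs):
        o,v=ray(d,[uv]); v=v[0]/np.linalg.norm(v[0]); M=np.eye(3)-np.outer(v,v); A=A+M;b=b+M@o
    return np.linalg.solve(A,b)
def circ(p):
    A=np.c_[2*p,np.ones(len(p))]; c=np.linalg.lstsq(A,(p**2).sum(1),rcond=None)[0]
    return c[:2],np.sqrt(c[2]+c[:2]@c[:2])
E
python3 - <<'E'
from h import *
T=grab("top");S=grab("side")
hsv=cv2.cvtColor(T["image"],cv2.COLOR_RGB2HSV); 
# outer wall rim: dark ring contour at z .038 ; use glass green as check
g=cv2.inRange(hsv,(45,90,40),(85,255,255)); g[:, :180]=0;g[:,270:]=0
ys,xs=np.nonzero(g); m=(ys>185)&(ys<245); uv=np.c_[xs,ys][m]; gp=plane(T,uv,.026); print("glass mean",gp.mean(0),len(gp))
h,_=cv2.findContours(g[180:255],0,1)
# ring wire: bright low-sat pixels
w=cv2.inRange(hsv,(0,0,120),(180,70,255)); ys,xs=np.nonzero(w)
P=plane(T,np.c_[xs,ys],.0338)[:,:2]; c=gp.mean(0)[:2]
for it in range(6):
    r=np.linalg.norm(P-c,axis=1); q=P[(r<.0305)&(r>.0235)]
    c,R=circ(q); 
print("ring fit",c,R,len(q))
a=np.degrees(np.arctan2(*(q-c)[:,::-1].T)); hst=np.histogram(a,36,(-180,180))[0]; print(list(zip(range(-180,180,10),hst)))
# brass
b=cv2.inRange(hsv,(12,110,100),(32,255,255)); ys,xs=np.nonzero(b); P=plane(T,np.c_[xs,ys],.038)[:,:2]
k=np.linalg.norm(P-c,axis=1)<.04; P=P[k]; a=np.degrees(np.arctan2(*(P-c)[:,::-1].T))
print("brass",np.histogram(a,36,(-180,180))[0]); 
# red handle both
for n,d,box in(("top",T,(395,425,225,262)),("side",S,(285,305,130,168))):
    hv=cv2.cvtColor(d["image"],cv2.COLOR_RGB2HSV); r=cv2.inRange(hv,(0,150,60),(8,255,255))|cv2.inRange(hv,(172,150,60),(180,255,255))
    ys,xs=np.nonzero(r); m=(xs>box[0])&(xs<box[1])&(ys>box[2])&(ys<box[3]); xs,ys=xs[m],ys[m]
    print(n,"red",xs.min(),xs.max(),ys.min(),ys.max(),xs.mean(),ys.mean())
print("cap top",plane(T,[[330+(735-400)/4,212+122/4]],.158))
E
```

```text
glass mean [ 0.53299184 -0.06069872  0.026     ] 813
ring fit [ 0.53420677 -0.06221137] 0.027156681496569895 198
[(-180, np.int64(6)), (-170, np.int64(7)), (-160, np.int64(4)), (-150, np.int64(3)), (-140, np.int64(9)), (-130, np.int64(8)), (-120, np.int64(5)), (-110, np.int64(7)), (-100, np.int64(8)), (-90, np.int64(6)), (-80, np.int64(8)), (-70, np.int64(0)), (-60, np.int64(4)), (-50, np.int64(6)), (-40, np.int64(6)), (-30, np.int64(6)), (-20, np.int64(7)), (-10, np.int64(7)), (0, np.int64(7)), (10, np.int64(0)), (20, np.int64(5)), (30, np.int64(6)), (40, np.int64(7)), (50, np.int64(6)), (60, np.int64(6)), (70, np.int64(8)), (80, np.int64(11)), (90, np.int64(8)), (100, np.int64(6)), (110, np.int64(6)), (120, np.int64(7)), (130, np.int64(2)), (140, np.int64(0)), (150, np.int64(0)), (160, np.int64(0)), (170, np.int64(6))]
brass [ 0  0  1  0  2  0  0  0  0  0  5 18  0  0  0  0  0  0  3 18  0  0  0  0
  0  6  6  2  0  0  0  0  0  0  0  0]
top red 399 418 235 255 408.23737373737373 245.44444444444446
side red 291 299 140 161 295.3006134969325 150.41717791411043
cap top [[ 0.46411302 -0.34871865  0.158     ]]
```

Run:
```python
from h import *
import h
T=grab("top");S=grab("side")
# enlarged stand views + side cell
a=cv2.resize(T["image"][218:285,368:428],(537,600),interpolation=2)[:,:,::-1]
b=cv2.resize(S["image"][132:212,270:305],(262,600),interpolation=2)[:,:,::-1]
cv2.imwrite("pics/c2.png",np.hstack([a,b]))
```

```text
(no output)
```

View pics/c2.png

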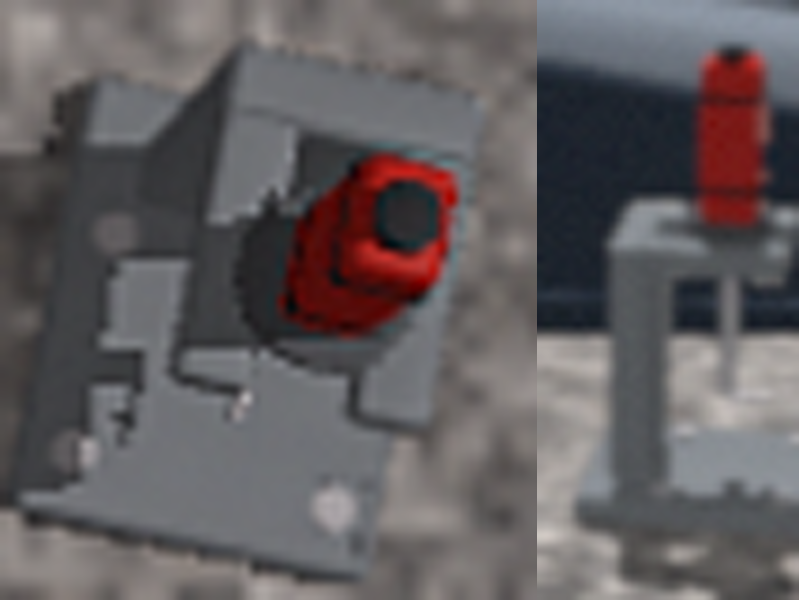

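Run:
```python
from h import *
T=grab("top");S=grab("side")
t=lambda x,y:(368+x/8.95,218+y/8.95); s=lambda x,y:(270+(x-537)/7.49,132+y/7.5)
c=plane(T,[t(243,45),t(485,100),t(435,430),t(355,408),t(178,378)],.098)[:,:2]*1e3; print(c.round(1))
for i,j in((0,1),(2,1),(4,0),(2,3)): v=c[j]-c[i]; print(i,j,np.linalg.norm(v).round(1),np.degrees(np.arctan2(v[1],v[0])).round(1))
b=plane(T,[t(20,500),t(365,578)],.01)[:,:2]*1e3; v=b[1]-b[0]; print("base front",b.round(1),np.linalg.norm(v),np.degrees(np.arctan2(v[1],v[0])))
top=tri([T,S],[t(408,215),s(735,50)]); print("cap tri",top, plane(T,[t(408,215)],.158))
x=plane(T,[t(408,215)],.158)[0]; 
print("side col pred",proj(S,[[x[0],x[1],z] for z in(.158,.102,.043,.023)]).round(1), s(735,50),s(733,225),s(730,393))
for z in (.03,.035,.04): print("spot",z,plane(T,[t(240,403)],z))
# side check of cell centre: glass
hv=cv2.cvtColor(S["image"],cv2.COLOR_RGB2HSV); g=cv2.inRange(hv,(45,90,40),(85,255,255)); ys,xs=np.nonzero(g); m=(xs>245)&(xs<295)&(ys>230)&(ys<265)
print("glass side",plane(S,np.c_[xs,ys][m],.026).mean(0),m.sum())
# bottle cap, timer
for n,lo,hi,box,z in(("bottle",(100,150,50),(125,255,255),(215,260,95,135),.118),):
    hv=cv2.cvtColor(T["image"],cv2.COLOR_RGB2HSV); r=cv2.inRange(hv,lo,hi); ys,xs=np.nonzero(r); m=(xs>box[0])&(xs<box[1])&(ys>box[2])&(ys<box[3]); print(n,plane(T,np.c_[xs,ys][m],z).mean(0))
```

```text
[[ 505.5 -335.5]
 [ 496.  -377.6]
 [ 438.8 -366.2]
 [ 442.6 -352.5]
 [ 447.8 -322.2]]
0 1 43.2 -102.7
2 1 58.3 -11.3
4 0 59.2 -13.0
2 3 14.2 74.5
base front [[ 438.  -308.6]
 [ 423.1 -373.4]] 66.52206236483404 -102.91080827840561
cap tri [ 0.46376041 -0.3476118   0.16137873] [[ 0.46480082 -0.34851211  0.158     ]]
side col pred [[295.8 139.9]
 [295.4 161.3]
 [295.  182.7]
 [294.9 189.7]] (296.43524699599465, 138.66666666666666) (296.1682242990654, 162.0) (295.76769025367156, 184.4)
spot 0.03 [[ 0.45328677 -0.34662991  0.03      ]]
spot 0.035 [[ 0.45256637 -0.3456033   0.035     ]]
spot 0.04 [[ 0.45184597 -0.34457669  0.04      ]]
glass side [ 0.53092569 -0.0754811   0.026     ] 150
bottle [ 0.67282095 -0.08689807  0.118     ]
```

```bash
python3 -m crank '[{"gripper":0,"tx":0.39,"ty":-0.9},{"tx":0.39,"ty":-0.9},{"tx":0.39,"ty":-0.9},{"tx":0.39,"ty":-0.9},{"tx":0.81,"ty":0.35},{"tx":0.81,"ty":0.35},{"tx":0.81,"ty":0.35},{"tx":0.81,"ty":0.35},{"tx":0.81,"ty":0.35},{"tx":0.81,"ty":0.35},{"tx":0.81,"ty":0.35},{"roll":1},{"roll":1},{"roll":1},{"roll":1},{"roll":1},{"roll":1},{"roll":1},{"roll":0.2},{"roll":0}]'
cat >> h.py <<'E'
def st(tx=None,ty=None):
    s=env.get_state(); q=np.array(s["orientation"]); p=s["eef_pos"]
    from scipy.spatial.transform import Rotation as R
    M=R.from_quat(q[[1,2,3,0]]).as_matrix(); th=np.degrees(np.arctan2(M[1,0],M[0,0]))
    print("t",round(s["time_s"],2),"p",p.round(4),"th",th.round(2),"tilt",np.degrees(np.arccos(-M[2,2])).round(2),"F",s["contact_force"].round(2),"w",round(s["gripper_width"],3),"grip",round(s["grip_force"],1),"j6",s["joint_pos"][5].round(2))
    if tx is not None: d=np.array([tx,ty,p[2]])-p; print("units",(M.T@d/.04).round(3))
    return M
E
python3 -c "
from h import *;st(.4645,-.3483)"
```

```text
t 0.4 p [ 0.2186 -0.5047  0.2562] th 23.42 tilt 0.01 F [ 0.3   0.3  -0.35] w 0.997 grip 0.0 j6 1.42
units [ 7.194 -1.144  0.   ]invalid input at $[0]: expected keys gripper, tx, ty, tz, roll
```

```bash
python3 -m crank '[{"gripper":0,"tx":0.39,"ty":-0.9,"tz":0,"roll":0},{"gripper":0,"tx":0.39,"ty":-0.9,"tz":0,"roll":0},{"gripper":0,"tx":0.39,"ty":-0.9,"tz":0,"roll":0},{"gripper":0,"tx":0.39,"ty":-0.9,"tz":0,"roll":0},{"gripper":0,"tx":0.81,"ty":0.35,"tz":0,"roll":0},{"gripper":0,"tx":0.81,"ty":0.35,"tz":0,"roll":0},{"gripper":0,"tx":0.81,"ty":0.35,"tz":0,"roll":0},{"gripper":0,"tx":0.81,"ty":0.35,"tz":0,"roll":0},{"gripper":0,"tx":0.81,"ty":0.35,"tz":0,"roll":0},{"gripper":0,"tx":0.81,"ty":0.35,"tz":0,"roll":0},{"gripper":0,"tx":0.81,"ty":0.35,"tz":0,"roll":0},{"gripper":0,"tx":0,"ty":0,"tz":0,"roll":1},{"gripper":0,"tx":0,"ty":0,"tz":0,"roll":1},{"gripper":0,"tx":0,"ty":0,"tz":0,"roll":1},{"gripper":0,"tx":0,"ty":0,"tz":0,"roll":1},{"gripper":0,"tx":0,"ty":0,"tz":0,"roll":1},{"gripper":0,"tx":0,"ty":0,"tz":0,"roll":1},{"gripper":0,"tx":0,"ty":0,"tz":0,"roll":1},{"gripper":0,"tx":0,"ty":0,"tz":0,"roll":0.2},{"gripper":0,"tx":0,"ty":0,"tz":0,"roll":0}]'
python3 -c "
from h import *;st(.4645,-.3483)"
```

```text
time_s: 2.9
eef_pos: [0.4657, -0.3475, 0.2563]
orientation: [-0.0, 0.994, -0.109, -0.0]
contact_force: [-0.2, -0.6, -0.1]
gripper_width: 0.999
grip_force: 0.0
t 2.9 p [ 0.4657 -0.3475  0.2563] th -12.5 tilt 0.0 F [-0.19 -0.58 -0.1 ] w 0.999 grip 0.0 j6 2.57
units [-0.025  0.025  0.   ]
```

```bash
python3 -m crank '[{"gripper":0,"tx":-0.03,"ty":0.02,"tz":0.7,"roll":0},{"gripper":0,"tx":0,"ty":0,"tz":0.7,"roll":0},{"gripper":0,"tx":0,"ty":0,"tz":0.7,"roll":0},{"gripper":0,"tx":0,"ty":0,"tz":0.7,"roll":0},{"gripper":0,"tx":0,"ty":0,"tz":0,"roll":0},{"gripper":255,"tx":0,"ty":0,"tz":0,"roll":0},{"gripper":255,"tx":0,"ty":0,"tz":0,"roll":0},{"gripper":255,"tx":0,"ty":0,"tz":0,"roll":0},{"gripper":255,"tx":0,"ty":0,"tz":0,"roll":0},{"gripper":255,"tx":0,"ty":0,"tz":0,"roll":0},{"gripper":255,"tx":0,"ty":0,"tz":0,"roll":0},{"gripper":255,"tx":0,"ty":0,"tz":0,"roll":0}]' 90
python3 -c "
from h import *;st(.4645,-.3483)"
```

```text
time_s: 4.4
eef_pos: [0.4646, -0.3482, 0.1449]
orientation: [0.0, 0.994, -0.109, 0.0]
contact_force: [-0.2, -0.5, 5.7]
gripper_width: 0.175
grip_force: 87.8
t 4.4 p [ 0.4646 -0.3482  0.1449] th -12.57 tilt 0.06 F [-0.24 -0.48  5.68] w 0.175 grip 87.8 j6 2.57
units [-0.001  0.004  0.   ]
```

```bash
python3 -m crank '[{"gripper":255,"tx":0,"ty":0,"tz":-0.2,"roll":0},{"gripper":255,"tx":0,"ty":0,"tz":-0.6,"roll":0},{"gripper":255,"tx":0,"ty":0,"tz":-0.7,"roll":0},{"gripper":255,"tx":0,"ty":0,"tz":-0.7,"roll":0},{"gripper":255,"tx":0,"ty":0,"tz":-0.55,"roll":0},{"gripper":255,"tx":0,"ty":0,"tz":0,"roll":-0.9},{"gripper":255,"tx":0,"ty":0,"tz":0,"roll":-1},{"gripper":255,"tx":0,"ty":0,"tz":0,"roll":-1},{"gripper":255,"tx":0,"ty":0,"tz":0,"roll":-0.8},{"gripper":255,"tx":0.3,"ty":-0.86,"tz":0,"roll":0},{"gripper":255,"tx":0.3,"ty":-0.87,"tz":0,"roll":0},{"gripper":255,"tx":0.3,"ty":-0.87,"tz":0,"roll":0},{"gripper":255,"tx":0.3,"ty":-0.87,"tz":0,"roll":0},{"gripper":255,"tx":0.3,"ty":-0.87,"tz":0,"roll":0},{"gripper":255,"tx":0.3,"ty":-0.87,"tz":0,"roll":0},{"gripper":255,"tx":0.3,"ty":-0.87,"tz":0,"roll":0},{"gripper":255,"tx":0.28,"ty":-0.85,"tz":0,"roll":0},{"gripper":255,"tx":0,"ty":0,"tz":0.6,"roll":0},{"gripper":255,"tx":0,"ty":0,"tz":0.6,"roll":0},{"gripper":255,"tx":0,"ty":0,"tz":0,"roll":0}]' 90
python3 - <<'E'
from h import *
st(.5302,-.0626)
T=grab("top");S=grab("side")
a=cv2.resize(T["image"][170:260,170:260],(400,400),interpolation=2)[:,:,::-1]
b=cv2.resize(S["image"][185:275,225:315],(400,400),interpolation=2)[:,:,::-1]
cv2.imwrite("pics/c3.png",np.hstack([a,b]))
E
```

```text
time_s: 6.9
eef_pos: [0.5296, -0.0621, 0.2051]
orientation: [-0.001, 0.999, 0.052, -0.002]
contact_force: [-0.5, 0.8, 0.7]
gripper_width: 0.173
grip_force: 87.9
t 6.9 p [ 0.5296 -0.0621  0.2051] th 5.93 tilt 0.19 F [-0.51  0.76  0.73] w 0.173 grip 87.9 j6 2.76
units [ 0.015  0.013 -0.   ]
```

View pics/c3.png

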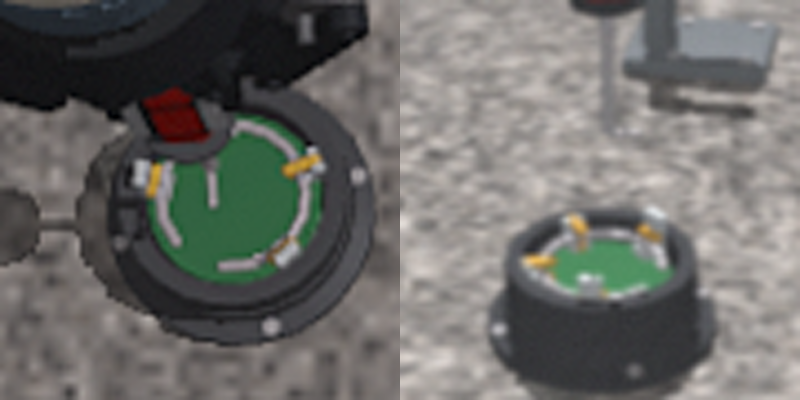

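The crop shows the toe tip at top pixel (217.7,216.1), pointing down the image. The shank bottom is at side pixel (272.7,214.3), and the right ring end is at about crop (222,267). I'll calculate where the tip is.

Run:
```python
from h import *
T=grab("top");S=grab("side")
for z in(.093,.098,.103): print(z,plane(T,[[217.7,216.1],[217.7,207.1]],z).round(4).tolist())
p=np.array([.5296,-.0621])
print("shank bottom side pred",[ (z,proj(S,[[*p,z]]).round(1).tolist()) for z in(.09,.095,.1,.105)])
print("expected tip",p+.0155*np.array([np.cos(np.radians(186)),np.sin(np.radians(186))]))
print("ring end R px->", plane(T,[[170+218/4.444,170+267/4.444],[170+178/4.444,170+244/4.444]],.0335), "claw F R",plane(T,[[170+284/4.444,170+250/4.444]],.043))
c=np.array([.5342,-.0622]); print([ (c+.027*np.array([np.cos(np.radians(a-29)),np.sin(np.radians(a-29))])).round(4).tolist() for a in(-160,160,-145)])
```

```text
0.093 [[0.5159, -0.0623, 0.093], [0.5302, -0.0618, 0.093]]
0.098 [[0.5148, -0.0629, 0.098], [0.529, -0.0625, 0.098]]
0.103 [[0.5136, -0.0636, 0.103], [0.5277, -0.0631, 0.103]]
shank bottom side pred [(0.09, [[271.9, 219.6]]), (0.095, [[271.9, 217.3]]), (0.1, [[271.9, 214.9]]), (0.105, [[271.9, 212.6]])]
expected tip [ 0.51418491 -0.06372019]
ring end R px-> [[ 0.50613265 -0.0578051   0.0335    ]
 [ 0.514727   -0.04257943  0.0335    ]] claw F R [[ 0.51072499 -0.08306293  0.043     ]]
[[0.5075, -0.058], [0.5165, -0.0418], [0.5073, -0.065]]
```

Toe tip and ring agree to within about 1 mm, and the toe's underside is about 105 mm below the TCP. I'll go down into the cell, stopping short of the glass.

```bash
python3 -m crank '[{"gripper":255,"tx":0.01,"ty":0.01,"tz":0.6,"roll":0},{"gripper":255,"tx":0,"ty":0,"tz":0.6,"roll":0},{"gripper":255,"tx":0,"ty":0,"tz":0.3,"roll":0},{"gripper":255,"tx":0,"ty":0,"tz":0.15,"roll":0},{"gripper":255,"tx":0,"ty":0,"tz":0,"roll":0},{"gripper":255,"tx":0,"ty":0,"tz":0,"roll":0}]' 90
python3 - <<'E'
from h import *
st(.5302,-.0626)
T=grab("top");S=grab("side")
a=cv2.resize(T["image"][170:260,170:260],(400,400),interpolation=2)[:,:,::-1]
b=cv2.resize(S["image"][195:285,225:315],(400,400),interpolation=2)[:,:,::-1]
cv2.imwrite("pics/c4.png",np.hstack([a,b]))
for i in range(3): st()
E
```

```text
time_s: 7.85
eef_pos: [0.5313, -0.063, 0.141]
orientation: [0.0, 0.999, 0.052, 0.001]
contact_force: [0.9, -0.2, -0.2]
gripper_width: 0.178
grip_force: 87.9
t 7.85 p [ 0.5313 -0.063   0.141 ] th 5.92 tilt 0.07 F [ 0.91 -0.2  -0.21] w 0.178 grip 87.9 j6 2.76
units [-0.026 -0.012 -0.   ]
t 7.95 p [ 0.5312 -0.0629  0.1409] th 5.92 tilt 0.06 F [ 1.11 -0.3  -1.88] w 0.174 grip 87.9 j6 2.76
t 7.95 p [ 0.5312 -0.0629  0.1409] th 5.92 tilt 0.06 F [ 1.11 -0.3  -1.88] w 0.174 grip 87.9 j6 2.76
t 7.95 p [ 0.5312 -0.0629  0.1409] th 5.92 tilt 0.06 F [ 1.11 -0.3  -1.88] w 0.174 grip 87.9 j6 2.76
```

View pics/c4.png

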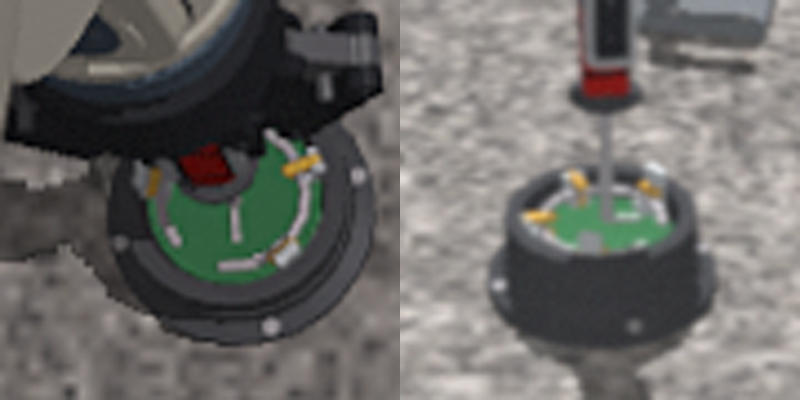

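The toe is inside the ring, clear of wire and claws: its tip is at crop (236,240) and the wire at about y=265. Now I'll feel for the glass in small guarded steps.

```bash
cat > f.py <<'E'
# mean force over n readings; exit 1 if mean Fz exceeds limit
import sys; from h import *
lim=float(sys.argv[1]); F=[];Z=[]
for i in range(4):
    s=env.get_state(); F.append(s["contact_force"]); Z.append(s["eef_pos"]); 
    if i<3: env.get_image("side")
F=np.array(F); print(round(s["time_s"],2),"F",F.mean(0).round(2),"sd",F.std(0).round(2),"p",np.mean(Z,0).round(4))
sys.exit(F.mean(0)[2]>lim)
E
python3 f.py 2.5 && python3 -m crank '[{"gripper":255,"tx":-0.025,"ty":-0.01,"tz":0.05,"roll":0},{"gripper":255,"tx":0,"ty":0,"tz":0.05,"roll":0},{"gripper":255,"tx":0,"ty":0,"tz":0,"roll":0}]' 90 >/dev/null; python3 f.py 2 && python3 -m crank '[{"gripper":255,"tx":0,"ty":0,"tz":0.01,"roll":0},{"gripper":255,"tx":0,"ty":0,"tz":0,"roll":0}]' >/dev/null; python3 f.py 2
```

```text
8.1 F [ 0.2  -0.42 -1.24] sd [0.55 0.25 0.59] p [ 0.5311 -0.0629  0.1407]
8.25 F [-0.1  -0.51 -0.97] sd [0.37 0.32 0.52] p [ 0.531  -0.0628  0.1405]
8.4 F [-0.05 -0.4  -0.75] sd [0.56 0.24 0.91] p [ 0.5309 -0.0628  0.1403]False
False
False
```

```bash
sed -i 's/sys.exit(\(.*\))$/sys.exit(int(\1))/' f.py
python3 f.py 2 && python3 -m crank '[{"gripper":255,"tx":-0.025,"ty":-0.01,"tz":0.05,"roll":0},{"gripper":255,"tx":0,"ty":0,"tz":0.03,"roll":0},{"gripper":255,"tx":0,"ty":0,"tz":0,"roll":0},{"gripper":255,"tx":0,"ty":0,"tz":0,"roll":0}]' 90 >/dev/null && python3 f.py 2 && python3 -m crank '[{"gripper":255,"tx":0,"ty":0,"tz":0.01,"roll":0},{"gripper":255,"tx":0,"ty":0,"tz":0,"roll":0}]' >/dev/null && python3 f.py 1.5 && python3 -m crank '[{"gripper":255,"tx":0,"ty":0,"tz":0.01,"roll":0},{"gripper":255,"tx":0,"ty":0,"tz":0,"roll":0}]' >/dev/null && python3 f.py 1.5
```

```text
8.55 F [-0.06 -0.33 -0.79] sd [0.81 0.18 0.28] p [ 0.5309 -0.0629  0.1403]
9.2 F [-0.19 -0.35 -0.81] sd [0.52 0.15 0.41] p [ 0.5299 -0.0625  0.1371]
9.6 F [ 0.44 -0.21 -0.71] sd [0.4  0.51 0.58] p [ 0.5299 -0.0625  0.1367]
10.0 F [-0.47  0.04 -0.85] sd [0.56 0.27 0.31] p [ 0.5299 -0.0625  0.1363]
```

```bash
python3 -m crank '[{"gripper":255,"tx":0,"ty":0,"tz":0.015,"roll":0},{"gripper":255,"tx":0,"ty":0,"tz":0,"roll":0}]' >/dev/null && python3 f.py 0.7 && python3 -m crank '[{"gripper":255,"tx":0,"ty":0,"tz":0.015,"roll":0},{"gripper":255,"tx":0,"ty":0,"tz":0,"roll":0}]' >/dev/null && python3 f.py 0.7 && python3 -m crank '[{"gripper":255,"tx":0,"ty":0,"tz":0.012,"roll":0},{"gripper":255,"tx":0,"ty":0,"tz":0,"roll":0}]' >/dev/null && python3 f.py 0.7 && python3 -m crank '[{"gripper":255,"tx":0,"ty":0,"tz":0.012,"roll":0},{"gripper":255,"tx":0,"ty":0,"tz":0,"roll":0}]' >/dev/null && python3 f.py 0.7 && python3 -m crank '[{"gripper":255,"tx":0,"ty":0,"tz":0.012,"roll":0},{"gripper":255,"tx":0,"ty":0,"tz":0,"roll":0}]' >/dev/null && python3 f.py 0.7 && python3 -m crank '[{"gripper":255,"tx":0,"ty":0,"tz":0.012,"roll":0},{"gripper":255,"tx":0,"ty":0,"tz":0,"roll":0}]' >/dev/null && python3 f.py 0.7
```

```text
10.4 F [ 0.08  0.22 -0.22] sd [0.55 0.42 0.29] p [ 0.5298 -0.0625  0.1356]
10.8 F [ 0.05 -0.16  1.23] sd [0.23 0.17 0.3 ] p [ 0.5299 -0.0626  0.1352]
```

```bash
python3 f.py 3 && python3 -m crank '[{"gripper":255,"tx":0,"ty":0,"tz":0.007,"roll":0},{"gripper":255,"tx":0,"ty":0,"tz":0,"roll":0}]' >/dev/null && python3 f.py 3; python3 -c "
from h import *;st(.5302,-.0626)"
```

```text
10.95 F [ 0.02 -0.06  1.93] sd [0.42 0.22 0.26] p [ 0.5299 -0.0626  0.1352]
11.35 F [-0.5   0.36  3.68] sd [0.27 0.45 0.07] p [ 0.5299 -0.0626  0.1349]
t 11.35 p [ 0.53   -0.0626  0.1349] th 5.92 tilt 0.02 F [-0.97  0.53  3.72] w 0.175 grip 88.2 j6 2.76
units [0.006 0.001 0.   ]
```

Glass found: 4.5 N of rise at TCP z = 0.1349, so the surface is at about 0.1354. I'll raise about 1.4 mm and slide the toe out under the wire.

```bash
python3 -m crank '[{"gripper":255,"tx":0,"ty":0,"tz":-0.02,"roll":0},{"gripper":255,"tx":0,"ty":0,"tz":-0.017,"roll":0},{"gripper":255,"tx":0,"ty":0,"tz":0,"roll":0},{"gripper":255,"tx":0,"ty":0,"tz":0,"roll":0}]' >/dev/null; python3 f.py 1 && python3 -m crank '[{"gripper":255,"tx":-0.07,"ty":0,"tz":0,"roll":0},{"gripper":255,"tx":-0.07,"ty":0,"tz":0,"roll":0},{"gripper":255,"tx":0,"ty":0,"tz":0,"roll":0}]' > /dev/null; python3 f.py 2
```

```text
12.0 F [ 0.    0.09 -1.14] sd [0.45 0.44 0.61] p [ 0.5298 -0.0625  0.1361]
12.53 F [ 0.41  0.25 -0.89] sd [0.74 0.25 0.47] p [ 0.5242 -0.0631  0.1364]
```

```bash
python3 -m crank '[{"gripper":255,"tx":-0.06,"ty":0,"tz":0,"roll":0},{"gripper":255,"tx":0,"ty":0,"tz":0,"roll":0}]' > /dev/null; python3 f.py 2 && python3 -m crank '[{"gripper":255,"tx":-0.06,"ty":0,"tz":0,"roll":0},{"gripper":255,"tx":-0.05,"ty":0,"tz":0,"roll":0},{"gripper":255,"tx":0,"ty":0,"tz":0,"roll":0},{"gripper":255,"tx":0,"ty":0,"tz":0,"roll":0}]' > /dev/null; python3 f.py 2
python3 - <<'E'
from h import *
st(.5178,-.0639)
T=grab("top");S=grab("side")
a=cv2.resize(T["image"][190:250,190:250],(400,400),interpolation=2)[:,:,::-1]
b=cv2.resize(S["image"][220:280,240:300],(400,400),interpolation=2)[:,:,::-1]
cv2.imwrite("pics/c5.png",np.hstack([a,b]))
E
```

```text
12.93 F [ 0.45 -0.63 -1.27] sd [0.36 0.16 0.44] p [ 0.5218 -0.0634  0.1363]
13.57 F [-0.08 -0.04 -0.93] sd [0.39 0.56 0.19] p [ 0.5176 -0.0638  0.1363]
t 13.57 p [ 0.5176 -0.0638  0.1363] th 5.92 tilt 0.0 F [-0.58  0.3  -0.92] w 0.176 grip 88.1 j6 2.75
units [0.006 0.002 0.   ]
```

View pics/c5.png

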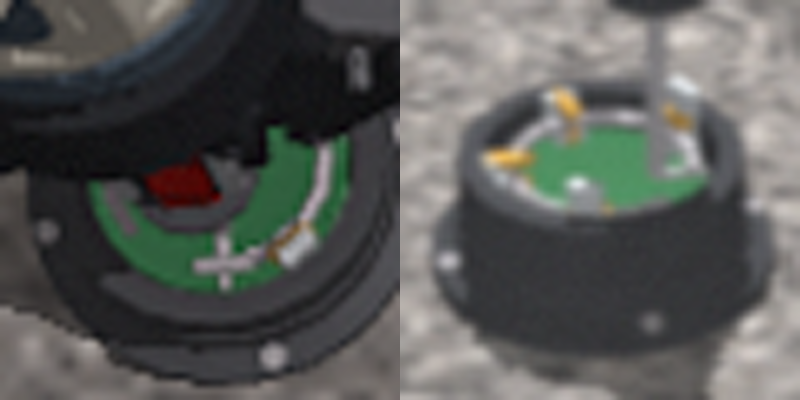

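The toe crosses under the wire, with its tip showing beyond it at crop (224,287) and no contact force. Now the guarded lift.

```bash
sed -i 's/F.mean(0)\[2\]>lim/abs(F.mean(0)[2])>lim/' f.py
python3 -m crank '[{"gripper":255,"tx":0,"ty":0,"tz":-0.03,"roll":0},{"gripper":255,"tx":0,"ty":0,"tz":-0.03,"roll":0},{"gripper":255,"tx":0,"ty":0,"tz":0,"roll":0}]' > /dev/null; python3 f.py 13 && python3 -m crank '[{"gripper":255,"tx":0,"ty":0,"tz":-0.03,"roll":0},{"gripper":255,"tx":0,"ty":0,"tz":-0.03,"roll":0},{"gripper":255,"tx":0,"ty":0,"tz":0,"roll":0}]' > /dev/null && python3 f.py 13
```

```text
14.2 F [-0.1  -0.14 -2.38] sd [0.57 0.34 0.45] p [ 0.5175 -0.0638  0.1386]
14.72 F [ 1.96  1.96 -6.07] sd [0.06 0.23 0.84] p [ 0.5177 -0.0636  0.1411]
```

```bash
python3 -m crank '[{"gripper":255,"tx":0,"ty":0,"tz":-0.03,"roll":0},{"gripper":255,"tx":0,"ty":0,"tz":-0.03,"roll":0},{"gripper":255,"tx":0,"ty":0,"tz":0,"roll":0}]' > /dev/null; python3 f.py 14 && python3 -m crank '[{"gripper":255,"tx":0,"ty":0,"tz":-0.03,"roll":0},{"gripper":255,"tx":0,"ty":0,"tz":-0.03,"roll":0},{"gripper":255,"tx":0,"ty":0,"tz":0,"roll":0}]' > /dev/null && python3 f.py 14 && python3 -m crank '[{"gripper":255,"tx":0,"ty":0,"tz":-0.03,"roll":0},{"gripper":255,"tx":0,"ty":0,"tz":-0.03,"roll":0},{"gripper":255,"tx":0,"ty":0,"tz":0,"roll":0}]' > /dev/null && python3 f.py 14
```

```text
15.25 F [ 0.02 -0.1  -1.03] sd [0.44 0.59 0.43] p [ 0.5175 -0.0641  0.1438]
15.78 F [-0.    0.07 -0.77] sd [0.38 0.47 0.32] p [ 0.5176 -0.0638  0.146 ]
16.3 F [-0.66  0.03 -0.54] sd [0.48 0.29 0.69] p [ 0.5175 -0.0638  0.1483]
```

The force dropped away above TCP z ≈ 0.142: either the ring sprang out or it slipped off the toe. I need to look.

Run:
```python
from h import *
T=grab("top");S=grab("side")
a=cv2.resize(T["image"][190:250,190:250],(400,400),interpolation=2)[:,:,::-1]
b=cv2.resize(S["image"][220:280,240:300],(400,400),interpolation=2)[:,:,::-1]
cv2.imwrite("pics/c6.png",np.hstack([a,b]))
```

```text
(no output)
```

View pics/c6.png

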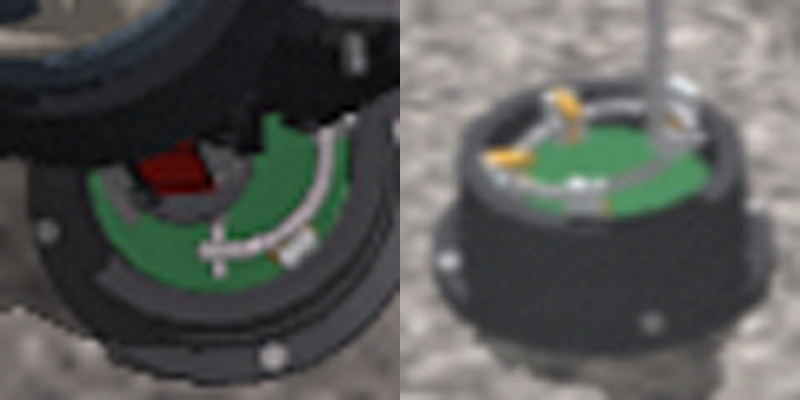

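The wire has risen (the crossing moved from crop (222,262) to (215,248)), and the near-side wire in the side view is higher too. I'll lift 2–3 mm more, watching the force, and then compare with the seated ring.

```bash
python3 -m crank '[{"gripper":255,"tx":0,"ty":0,"tz":-0.03,"roll":0},{"gripper":255,"tx":0,"ty":0,"tz":-0.03,"roll":0},{"gripper":255,"tx":0,"ty":0,"tz":0,"roll":0}]' > /dev/null; python3 f.py 14
python3 - <<'E'
from h import *
T=grab("top");S=grab("side")
a=cv2.resize(T["image"][195:240,195:245],(400,360),interpolation=2)[:,:,::-1]
b=cv2.resize(S["image"][228:260,248:292],(400,291),interpolation=2)[:,:,::-1]
o=cv2.imread("pics/side0.png"); c=cv2.resize(o[228:260,248:292],(400,291),interpolation=2)
a=np.vstack([a,np.zeros((222,400,3),np.uint8)])
cv2.imwrite("pics/c7.png",np.hstack([a,np.vstack([c,b])]))
E
```

```text
16.93 F [ 0.04  0.26 -1.14] sd [0.44 0.24 0.49] p [ 0.5175 -0.0638  0.1507]
```

View pics/c7.png

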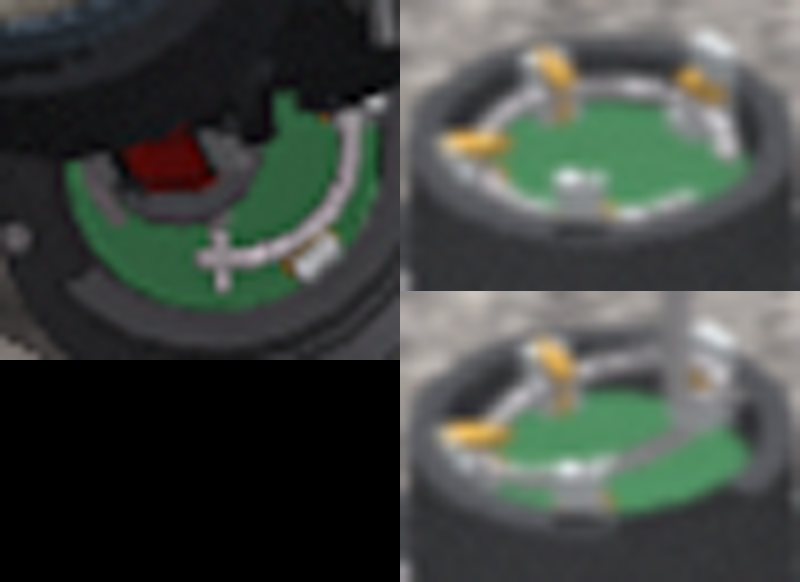

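In the lower-right crop the left-end wire is now about 50 crop pixels higher than when seated (≈11 mm), passing over the near front claw at about (580,470). The right end rests on the toe above its brass nose. Both ends are out, so I'll lower the toe 5 mm, draw it inward and lift it clear.

```bash
python3 -m crank '[{"gripper":255,"tx":0,"ty":0,"tz":0.04,"roll":0},{"gripper":255,"tx":0,"ty":0,"tz":0.04,"roll":0},{"gripper":255,"tx":0,"ty":0,"tz":0.045,"roll":0},{"gripper":255,"tx":0,"ty":0,"tz":0,"roll":0}]' > /dev/null; python3 f.py 5 && python3 -m crank '[{"gripper":255,"tx":0.05,"ty":0,"tz":0,"roll":0},{"gripper":255,"tx":0.07,"ty":0,"tz":0,"roll":0},{"gripper":255,"tx":0.09,"ty":0,"tz":0,"roll":0},{"gripper":255,"tx":0.1,"ty":0,"tz":0,"roll":0},{"gripper":255,"tx":0,"ty":0,"tz":0,"roll":0}]' >/dev/null && python3 f.py 5
python3 - <<'E'
from h import *
st(.5302,-.0626); T=grab("top");S=grab("side"); np.savez("x.npz",t=T["image"],s=S["image"])
w=cv2.inRange(cv2.cvtColor(T["image"],cv2.COLOR_RGB2HSV),(0,0,120),(180,70,255)); ys,xs=np.nonzero(w)
c=np.array([.5342,-.0622])
for z in(.0338,.045):
    P=plane(T,np.c_[xs,ys],z)[:,:2]-c; r=np.hypot(*P.T); a=np.degrees(np.arctan2(P[:,1],P[:,0]))+29
    a=(a+180)%360-180; m=(a<-120)&(a>-170)&(r<.034)&(r>.02); print("z",z,"r median at right end",np.median(r[m]).round(4),m.sum(),"end angle",a[m].min().round(1))
E
```

```text
17.68 F [-0.13  0.23 -0.83] sd [0.45 0.53 0.49] p [ 0.5175 -0.0638  0.1456]
18.45 F [ 0.2   0.38 -0.73] sd [0.16 0.67 0.41] p [ 0.5299 -0.0625  0.1456]
t 18.45 p [ 0.5298 -0.0625  0.1456] th 5.92 tilt 0.01 F [ 0.34  1.02 -1.26] w 0.175 grip 88.8 j6 2.76
units [ 0.011  0.003 -0.   ]
z 0.0338 r median at right end 0.0235 19 end angle -158.4
z 0.045 r median at right end 0.0259 20 end angle -154.6
```

```bash
python3 -m crank '[{"gripper":255,"tx":0,"ty":0,"tz":-0.1,"roll":0},{"gripper":255,"tx":0,"ty":0,"tz":-0.25,"roll":0},{"gripper":255,"tx":0,"ty":0,"tz":-0.5,"roll":0},{"gripper":255,"tx":0,"ty":0,"tz":-0.6,"roll":0},{"gripper":255,"tx":0,"ty":0,"tz":-0.7,"roll":0},{"gripper":255,"tx":0,"ty":0,"tz":-0.6,"roll":0},{"gripper":255,"tx":-0.3,"ty":0.86,"tz":0,"roll":0},{"gripper":255,"tx":-0.3,"ty":0.87,"tz":0,"roll":0},{"gripper":255,"tx":-0.3,"ty":0.87,"tz":0,"roll":0},{"gripper":255,"tx":-0.3,"ty":0.87,"tz":0,"roll":0},{"gripper":255,"tx":-0.3,"ty":0.87,"tz":0,"roll":0},{"gripper":255,"tx":-0.3,"ty":0.87,"tz":0,"roll":0},{"gripper":255,"tx":-0.3,"ty":0.87,"tz":0,"roll":0},{"gripper":255,"tx":-0.28,"ty":0.85,"tz":0,"roll":0},{"gripper":255,"tx":0,"ty":0,"tz":0,"roll":1},{"gripper":255,"tx":0,"ty":0,"tz":0,"roll":1},{"gripper":255,"tx":0,"ty":0,"tz":0,"roll":1},{"gripper":255,"tx":0,"ty":0,"tz":0,"roll":0.7},{"gripper":255,"tx":0,"ty":0,"tz":0,"roll":0},{"gripper":255,"tx":0,"ty":0,"tz":0,"roll":0}]'
python3 - <<'E'
from h import *
st(.4646,-.3482); T=grab("top");S=grab("side"); np.savez("y.npz",t=T["image"],s=S["image"])
w=cv2.inRange(cv2.cvtColor(T["image"],cv2.COLOR_RGB2HSV),(0,0,120),(180,70,255)); ys,xs=np.nonzero(w)
c=np.array([.5342,-.0622])
for z in(.0338,.045):
    P=plane(T,np.c_[xs,ys],z)[:,:2]-c; r=np.hypot(*P.T); a=np.degrees(np.arctan2(P[:,1],P[:,0]))+29; a=(a+180)%360-180
    for lo,hi in((-170,-125),(125,170)):
        m=(a<hi)&(a>lo)&(r<.034)&(r>.02); print("z",z,"r",np.median(r[m]).round(4),m.sum(),"angles",a[m].min().round(1),a[m].max().round(1))
st(.4646,-.3482)
E
```

```text
time_s: 21.05
eef_pos: [0.4638, -0.3481, 0.2561]
orientation: [0.0, 0.994, -0.109, 0.0]
contact_force: [-0.7, 0.8, -1.8]
gripper_width: 0.177
grip_force: 88.9
t 21.05 p [ 0.4638 -0.3481  0.2561] th -12.5 tilt 0.02 F [-0.73  0.77 -1.76] w 0.177 grip 88.9 j6 2.57
units [ 0.021 -0.002  0.   ]
  return _methods._mean(a, axis=axis, dtype=dtype,
  ret = ret.dtype.type(ret / rcount)
Traceback (most recent call last):
ValueError: zero-size array to reduction operation minimum which has no identity
```

Run:
```python
from h import *
T=grab("top");S=grab("side"); o={"top":cv2.imread("pics/top0.png")[:,:,::-1],"side":cv2.imread("pics/side0.png")[:,:,::-1]}
c=np.array([.5342,-.0622])
def smp(im,uv): return cv2.remap(im.astype(np.float32),np.float32(uv[:,0]),np.float32(uv[:,1]),1).reshape(-1,3)
for n,d in(("top",T),("side",S)):
  for a in(135,145,152,-135,-145,-152):
    z=np.arange(.030,.051,.002); t=np.radians(a-29); P=np.c_[np.tile(c+.027*np.array([np.cos(t),np.sin(t)]),(len(z),1)),z]
    uv=proj(d,P); f=lambda im:(lambda q:(q[:,1]-q[:,0]).astype(int).tolist())(smp(im,uv))
    print(n,a,"greenness z30..50 before",f(o[n]),"now",f(d["image"]))
```

```text
top 135 greenness z30..50 before [-6, -7, -8, -8, -9, -10, -8, -7, -5, -3, -1] now [-8, -8, -8, -8, -10, -11, -8, -6, -4, -3, -2]
top 145 greenness z30..50 before [-8, -6, -5, -6, -7, -7, -7, -8, -9, -10, -11] now [-2, -2, -3, -6, -6, -6, -4, -5, -4, -5, -7]
top 152 greenness z30..50 before [-7, -7, -9, -10, -11, -10, -9, -7, -6, -7, -8] now [4, 0, -4, -2, -2, -1, 0, 0, -1, -3, -5]
top -135 greenness z30..50 before [-2, -8, -9, -8, -7, -4, 6, 20, 35, 51, 56] now [44, 42, 35, 26, 18, 10, 4, 0, -5, -10, -7]
top -145 greenness z30..50 before [-3, -5, -6, -7, -4, 0, 5, 10, 20, 31, 43] now [48, 45, 43, 40, 34, 25, 15, 6, 0, -2, -4]
top -152 greenness z30..50 before [-5, -6, -7, -8, -6, 0, 7, 16, 26, 35, 45] now [47, 44, 40, 37, 31, 21, 12, 3, -2, -4, -6]
side 135 greenness z30..50 before [0, 0, 0, 6, 35, 60, 64, 63, 63, 63, 62] now [0, 8, 26, 57, 69, 67, 53, 24, 8, 17, 41]
side 145 greenness z30..50 before [0, 0, 3, 13, 30, 52, 64, 63, 62, 62, 62] now [0, 7, 30, 53, 64, 65, 57, 37, 11, 6, 25]
side 152 greenness z30..50 before [0, 0, 0, 7, 30, 52, 62, 64, 63, 62, 58] now [1, 11, 33, 59, 67, 67, 62, 43, 19, 7, 15]
side -135 greenness z30..50 before [9, 3, 0, -1, -1, -4, -11, -18, -13, -4, 1] now [62, 49, 26, 9, 3, 0, -4, -5, -2, 0, 2]
side -145 greenness z30..50 before [30, 9, 0, -1, -1, 0, 0, -4, -9, -9, -3] now [65, 61, 52, 34, 11, 3, 1, -1, -1, -1, 0]
side -152 greenness z30..50 before [50, 30, 9, 0, -1, -1, 0, 0, -3, -8, -6] now [64, 64, 61, 51, 32, 10, 2, 1, 0, -1, 0]
```

Both ends read about 11 mm or more up in the two views. Next the pick goes back down into its stand.

```bash
python3 -m crank '[{"gripper":255,"tx":0.02,"ty":0,"tz":0.3,"roll":0},{"gripper":255,"tx":0,"ty":0,"tz":0.5,"roll":0},{"gripper":255,"tx":0,"ty":0,"tz":0.5,"roll":0},{"gripper":255,"tx":0,"ty":0,"tz":0.5,"roll":0},{"gripper":255,"tx":0,"ty":0,"tz":0.4,"roll":0},{"gripper":255,"tx":0,"ty":0,"tz":0.3,"roll":0},{"gripper":255,"tx":0,"ty":0,"tz":0.17,"roll":0},{"gripper":255,"tx":0,"ty":0,"tz":0,"roll":0},{"gripper":255,"tx":0,"ty":0,"tz":0,"roll":0}]' >/dev/null; python3 f.py 5 && python3 -m crank '[{"gripper":255,"tx":0,"ty":0,"tz":0.03,"roll":0},{"gripper":255,"tx":0,"ty":0,"tz":0.02,"roll":0},{"gripper":255,"tx":0,"ty":0,"tz":0,"roll":0},{"gripper":255,"tx":0,"ty":0,"tz":0,"roll":0}]' >/dev/null && python3 f.py 5; python3 -c "
from h import *;st(.4646,-.3482)"
```

```text
22.52 F [-0.08 -0.28 -0.28] sd [0.35 0.18 0.31] p [ 0.4647 -0.3485  0.1494]
23.18 F [-0.01 -0.22 -0.6 ] sd [0.2  0.07 0.15] p [ 0.4646 -0.3483  0.1469]
t 23.18 p [ 0.4645 -0.3483  0.1469] th -12.58 tilt 0.0 F [ 0.23 -0.15 -0.85] w 0.178 grip 88.9 j6 2.57
units [ 0.001 -0.002  0.   ]
```

```bash
python3 -m crank '[{"gripper":255,"tx":0,"ty":0,"tz":0.025,"roll":0},{"gripper":255,"tx":0,"ty":0,"tz":0,"roll":0},{"gripper":255,"tx":0,"ty":0,"tz":0,"roll":0}]' >/dev/null; python3 f.py 2 && python3 -m crank '[{"gripper":255,"tx":0,"ty":0,"tz":0.02,"roll":0},{"gripper":255,"tx":0,"ty":0,"tz":0,"roll":0},{"gripper":255,"tx":0,"ty":0,"tz":0,"roll":0}]' >/dev/null && python3 f.py 2 && python3 -m crank '[{"gripper":255,"tx":0,"ty":0,"tz":0.015,"roll":0},{"gripper":255,"tx":0,"ty":0,"tz":0,"roll":0},{"gripper":255,"tx":0,"ty":0,"tz":0,"roll":0}]' >/dev/null && python3 f.py 2
```

```text
23.7 F [-0.15 -0.09 -0.7 ] sd [0.26 0.46 0.25] p [ 0.4645 -0.3483  0.1459]
24.23 F [-0.18 -0.07 -0.43] sd [0.51 1.05 0.88] p [ 0.4645 -0.3483  0.1451]
24.75 F [-1.56  1.5   5.39] sd [0.4  0.73 0.33] p [ 0.4646 -0.3483  0.145 ]
```

The collar rests on the arms. Release and retreat.

```bash
python3 -m crank '[{"gripper":180,"tx":0,"ty":0,"tz":0,"roll":0},{"gripper":150,"tx":0,"ty":0,"tz":0,"roll":0},{"gripper":100,"tx":0,"ty":0,"tz":0,"roll":0},{"gripper":50,"tx":0,"ty":0,"tz":0,"roll":0},{"gripper":0,"tx":0,"ty":0,"tz":0,"roll":0},{"gripper":0,"tx":0,"ty":0,"tz":0,"roll":0},{"gripper":0,"tx":0,"ty":0,"tz":0,"roll":0},{"gripper":0,"tx":0,"ty":0,"tz":-0.2,"roll":0},{"gripper":0,"tx":0,"ty":0,"tz":-0.4,"roll":0},{"gripper":0,"tx":0,"ty":0,"tz":-0.8,"roll":0},{"gripper":0,"tx":0,"ty":0,"tz":-0.9,"roll":0},{"gripper":0,"tx":0,"ty":0,"tz":-0.8,"roll":0},{"gripper":0,"tx":-0.8,"ty":0,"tz":0,"roll":0},{"gripper":0,"tx":-0.9,"ty":0,"tz":0,"roll":0},{"gripper":0,"tx":0,"ty":0,"tz":0,"roll":0},{"gripper":0,"tx":0,"ty":0,"tz":0,"roll":0}]'
python3 - <<'E'
from h import *
T=grab("top");S=grab("side")
a=cv2.resize(T["image"][190:245,190:255],(400,338),interpolation=2); b=cv2.resize(S["image"][220:265,243:297],(400,338),interpolation=2)
c=cv2.resize(T["image"][218:258,370:430],(400,262),interpolation=2); e=cv2.resize(S["image"][134:198,260:340],(400,262))
cv2.imwrite("pics/c8.png",np.vstack([np.hstack([a,b]),np.hstack([c,e])])[:,:,::-1])
for n,d,box in(("top",T,(395,425,225,262)),("side",S,(285,305,130,168))):
    hv=cv2.cvtColor(d["image"],cv2.COLOR_RGB2HSV); r=cv2.inRange(hv,(0,150,60),(8,255,255))|cv2.inRange(hv,(172,150,60),(180,255,255))
    ys,xs=np.nonzero(r); m=(xs>box[0])&(xs<box[1])&(ys>box[2])&(ys<box[3]); xs,ys=xs[m],ys[m]
    print(n,"red",xs.min(),xs.max(),ys.min(),ys.max(),xs.mean(),ys.mean())
E
```

```text
time_s: 26.75
eef_pos: [0.3985, -0.3337, 0.2691]
orientation: [0.0, 0.994, -0.11, 0.001]
contact_force: [0.1, -0.5, -0.7]
gripper_width: 1.0
grip_force: 0.0
top red 401 417 235 245 408.1641791044776 239.50746268656715
side red 291 299 140 161 295.4012345679012 150.41975308641975
```

View pics/c8.png

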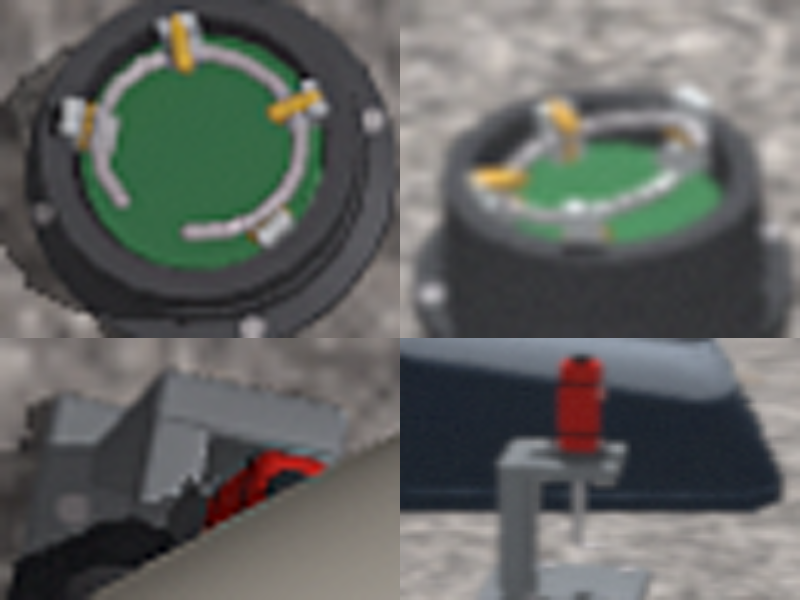

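The picture shows both ring ends raised over the front noses: left end at crop (123,200), right end at (190,232). In the side view the wire passes above the near claw, and the pick hangs upright at the same pixels as at the start.

```bash
python3 -c "
from workcell import env; print(env.job_done())"
```

```text
the job is handed in; nothing more can be done
None
```

The job is handed in: both ring ends read about 11 mm up over the front claws in the last pictures, and the pick hangs back in its stand with the gripper clear. No pass or fail verdict came back.

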